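# Third hand for refitting a chest's hasp keeper

## Task

The keeper of this wooden chest's hasp has come off and I want to screw it back on: swing the hasp right back, well past upright, so that it is off the keeper's place. Then take the keeper by its staple, lay it staple up into its recess in the chest's front and press it down on the springy rubber strip there until it is flush, a steady push of about 12 newtons (8 to 18 will do; 40 would mark the wood). Finish while you are still gripping the staple and pressing, for you are my third hand while I drive the screws; leave the mug, jam jar, timer, screw tin and screwdriver where they are.

Things in the scene. Friction and masses are not known exactly. Their poses are not given: they have to be found in the camera images.
- chest: Heavy wooden chest lying on its back, immovable: 180 mm (x) by 200 mm (y), 105 mm high as it lies; its front is the level top face. Origin: centre of its underside on the worktop; z up; +x points to the lid end, to the robot's left (yaw 1.57 +- 0.3 rad). The seam of lid and body crosses the front at x = +22 mm; lid and body are one fixed piece.
- seat (a point): Where the middle of the keeper's underside belongs, strap flush with the front: 30 mm on the chest's -x side of its origin, 100 mm above the worktop; axes as the chest's. The recess, 33 mm (x) by 125 mm (y), has 2.5 mm of play all round and holds a springy rubber strip, its top 2.6 mm below the front: laid on it the keeper stands 2.4 mm proud; it yields 1 mm per 5 N, at most 5 mm.
- hasp (a joint): Angle of the steel hasp (rad): 0 lying flat over the recess, pointing to the chest's -x; grows as its free end is lifted and swung over towards +x; 1.57 upright; stop at 2.9. It starts between 0 and 0.35. The hinge is stiff (0.05 N m) and the hasp stays where it is left.
- hasp_hinge (a point): Middle of the hasp's hinge axis, on the lid: 32 mm on the +x side of the chest's origin, 109 mm above the worktop. The axis runs along the chest's y. Fixed.
- hasp_lip (a point): Middle of the lip turned up square at the hasp's free end, 84 mm from the hinge axis along the strap and 10 mm to its outer side; moves with it. The hasp is a strap 30 mm wide (y), 3 mm thick, 86 mm long, slotted 15 by 36 mm; the lip is 30 mm wide, 4 mm thick, 16 mm tall. Pads closed along the chest's y on its 30 mm width let the hasp pivot between them, the gripper staying upright.
- keeper: The loose steel keeper, 0.11 to 0.18 kg, lying flat on the worktop left or right of the chest, staple up: a strap 28 mm (x) by 120 mm (y), 5 mm thick, a screw hole near each end, and at its middle a staple. Origin: centre of the strap's underside; z up. Either way round is right. In its place its strap lies along the chest's y.
- staple (a point): Point in the middle of the staple, 24 mm above the keeper's underside. The staple is a U of 8 mm round bar standing on the strap: 8 mm thick (keeper's y), 32 mm long (keeper's x), top 33 mm above the underside. Grip it from above across its 8 mm thickness.
- screw_tin: Low round dark steel dish, 72 mm across, 12 mm high, with brass screws in it, on the other side of the chest. Origin: centre of its underside. Leave it alone.
- driver: Screwdriver, 190 mm long, lying on the worktop. Leave it alone.
- mug: Mug with a printed picture, 86 mm across, 107 mm high. Leave it alone.
- timer: Round kitchen timer, 62 mm across, 44 mm high. Leave it alone.
- jam: Jam jar, 70 mm across, 118 mm high. Leave it alone.
Things that resemble listed ones, but are neither listed nor needed, are in the scene too. Of the things that look like the keeper, the largest one is meant.

How it is judged:
By the outcome, as a careful person would: the job done as asked, in the order asked, and still so for the second after the job is handed in, while the arm keeps its last pose, push and grip.
It also fails if it takes over 54 s, if anything falls off the work surface, if the arm or the gripper's body presses on something with over 40 N, if the wrist force passes 120 N, or if a joint passes its speed limit or range.

## Robot

A 6-joint arm with a two-finger parallel gripper is mounted at the origin on a cart in front of the work surface, level with it; the furniture and walls round the work are solid. World frame = base frame: x ahead of the robot, y to its left, z up, the work surface at z = 0. Lengths are in m, angles in degrees, forces in N, time in s.
With the tool pointing down it reaches from about 0.35 to 0.875 m from the base axis. Payload 4.2 kg.
Tool frame: the origin (TCP) lies on the centre line of the jaws, within the pads' length; the fingertips stand 17 mm ahead of it and the grasp point (between the pads) lies 2 mm behind it; z points along the fingers, y is the direction in which the jaws open and shut (so a half turn about z gives the same grasp; the last joint's range is limited). The gripper opens to 87 mm and grips with 3 to 60 N. Pads are 19 mm wide; open, the fingers measure 117 mm over their backs; the gripper's body (75 mm by 190 mm) begins 51 mm behind the grasp point.
Start: joints at [-55.543, 22.042, 0.453, 0, -68.411, -14.817], TCP at [0.21, -0.589, 0.24] pointing down, gripper open.
Joint ranges: [-179.83, 179.83], [-69.29, 118.12], [-61.27, 80.66], [-181.25, 117.63], [-171.15, -9.14], [-177.46, 177.46]. Speed limits (degrees/s): [159.86, 159.86, 180, 180, 180, 180].

## Interface

Orientations are given as a 3x3 rotation matrix whose columns are the frame's x, y, z axes.
In Python, from station import * gives the robot as it stands.
- The arm moves only by the tool play_rows, never from a script. Its argument "targets" is a list that holds one entry, the list of rows, each a list of 5 numbers: the closure, from 0 (fully open) to 1 (shut), then the shift along the world's x, y, z in m, then the turn about the world's z in rad. In form: [[[gripper, x, y, z, twist], ...]]. A call has 1 to 5 rows; each row is the pose to reach, as a shift and turn from the pose commanded when the call began; what a row does not reach only later rows make up. A row lasts 1/12 s, in which the tool goes at most 41.7 mm and 7.16 degrees, less where a joint would pass 70% of its speed; a pose out of reach is approached as far as the arm can. A call with a gripper value outside its range is refused whole. The fingers move at their own pace and stop on an object; the grip force is fixed at half the most. Time passes only in rows, so rows that repeat a pose let the fingers close. It gives the time, the measured TCP pose, the force and the opening at its end, in the units of the state.
- sense(): the state, without advancing time (a new reading comes with each control period).
- capture(name): name is "side" or "top" or "wrist"; returns the picture (420x560x3 uint8, blue, green, red); there is no depth.
- get_calibration(name): a dict with "camera_matrix" (3x3 intrinsics, pixels), "T" (4x4, takes a point from camera to world coordinates). Camera axes: x right, y up, looking along -z (the intrinsics and any distortion apply to the point x, -y, -z); pixel columns grow to the right and rows downward; lengths in m; the calibration is good to about 2 mm. A picture is of the moment at which its call begins: read the wrist's pose just before it. get_calibration takes no time and is no camera call; for the wrist camera it gives the pose at the moment of the call.
- finish_job(): hands the job in, once; it reports no verdict.
The state is a dict: "time_s": time; "joints": joint angles; "joint_velocities": joint speeds; "effort": joint torques, N m; "tcp_pos": TCP position; "ee_rot": TCP orientation; "wrist_force": force on the tool from outside, world axes, zero at the start; "moment": the same for the moment, N m; "gripper_width": opening from 0.0 (shut) to 1.0 (fully open).
Only numpy, scipy, OpenCV 4.12 (cv2) and the standard library are available. Lean on these libraries where they do the work, as an engineer would, in place of code of your own. Each camera call takes 0.05 s, during which the arm holds its last target. There are 200 camera calls.

## Working session

There is one attempt and no reset: what is moved stays moved. The work goes in short steps, Python scripts to look and compute and a tool call to move; the robot and the scene stay as the last step left them, time stands still between calls to the robot, and variables do not carry over. Pictures are saved under pics/ and viewed, on a budget of 10 in all, crops included, one or two more only if the job needs it, and the job is handed in when it is done.

Besides the shell and the picture viewer there is one more tool, called after "Request:" in YAML: its name, and indented under it one key for each argument. play_rows: Moves the arm, as the interface text tells. Its arguments: {"type":"object","properties":{"targets":{"type":"array","items":{"type":"array","items":{"type":"array","items":{"type":"number"}}}}},"required":["targets"]}

```bash
mkdir -p pics
cat > h.py <<'E'
from station import *
import numpy as np, cv2
def ray(cal,u,v):
    K=np.array(cal["camera_matrix"]);T=np.array(cal["T"])
    d=np.linalg.inv(K)@[u,v,1]; d=T[:3,:3]@np.array([d[0],-d[1],-d[2]])
    return T[:3,3],d
def onz(cal,u,v,z):
    o,d=ray(cal,u,v); return o+d*(z-o[2])/d[2]
def proj(cal,P):
    K=np.array(cal["camera_matrix"]);T=np.array(cal["T"])
    p=T[:3,:3].T@(np.array(P)-T[:3,3]); q=K@[p[0],-p[1],-p[2]]; return q[:2]/q[2]
E
python3 - <<'E'
from h import *
for n in("top","side"):
    im=capture(n); cv2.imwrite(f"pics/{n}0.png",im); c=get_calibration(n); print(n,c)
    np.save(f"pics/{n}0.npy",im)
s=sense();print(s)
E
```

```text
top {'camera_matrix': array([[467.88590806,   0.        , 278.13228952],
       [  0.        , 467.88590806, 209.35239177],
       [  0.        ,   0.        ,   1.        ]]), 'T': array([[-0.18398593,  0.77592376, -0.60339994, -0.47662189],
       [-0.98288452, -0.13940017,  0.12043921,  0.17344877],
       [ 0.00933759,  0.61523159,  0.78829113,  1.36637463],
       [ 0.        ,  0.        ,  0.        ,  1.        ]])}
side {'camera_matrix': array([[455.78888912,   0.        , 287.47170819],
       [  0.        , 455.78888912, 211.43247833],
       [  0.        ,   0.        ,   1.        ]]), 'T': array([[-0.94871945,  0.12353032, -0.29098397,  0.05651083],
       [-0.31572945, -0.32457424,  0.89160893,  1.4557715 ],
       [ 0.01569483,  0.93775894,  0.34693205,  0.65490206],
       [ 0.        ,  0.        ,  0.        ,  1.        ]])}
{'time_s': 0.1, 'joints': array([-5.55419169e+01,  2.20879381e+01,  3.87726335e-01, -2.37921233e-02,
       -6.84112067e+01, -1.48175165e+01]), 'joint_velocities': array([-0.06412663, -0.09829011,  0.22083823,  0.10924178,  0.03475434,
       -0.01999209]), 'effort': array([-3.16045771e-04, -3.91688383e+01,  1.87934893e+01,  4.23188657e+00,
        1.34717056e-02, -7.69988242e-05]), 'tcp_pos': array([ 0.20992807, -0.58815928,  0.23855704]), 'ee_rot': array([[-9.41871132e-01, -3.35973451e-01, -7.81882820e-04],
       [-3.35974337e-01,  9.41869378e-01,  1.82186030e-03],
       [ 1.24334795e-04,  1.97865018e-03, -9.99998035e-01]]), 'wrist_force': array([-0.08024337, -0.60390678, -0.10414555]), 'moment': array([ 0.01962641, -0.0430585 ,  0.0423401 ]), 'gripper_width': 0.9983073288083171}
```

View pics/top0.png

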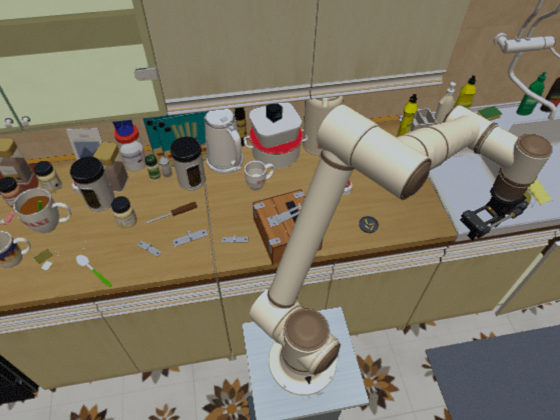

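View pics/side0.png

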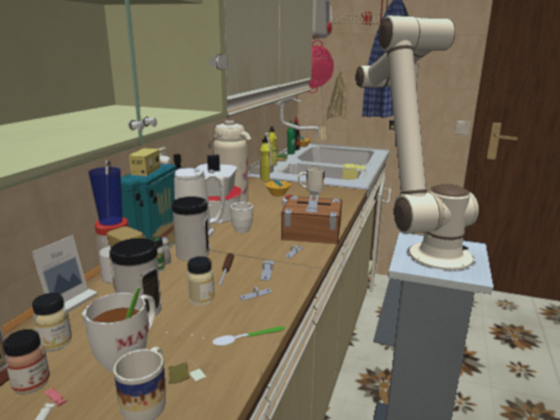

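The keeper look-alikes in the top view are the plates at (148,248), (190,237) and (235,239). The one at (190,237) looks largest. I'll check that in a crop and measure their lengths.

Run:
```python
from h import *
im=np.load("pics/top0.npy"); c=get_calibration("top")
a=cv2.resize(im[180:265,130:330],None,fx=4,fy=4,interpolation=cv2.INTER_CUBIC)
b=cv2.resize(np.load("pics/side0.npy")[185:305,215:355],None,fx=2,fy=2,interpolation=cv2.INTER_CUBIC)
o=np.zeros((a.shape[0]+b.shape[0],800,3),np.uint8);o[:a.shape[0]]=a;o[a.shape[0]:,:b.shape[1]]=b
cv2.imwrite("pics/crop.png",o)
hsv=cv2.cvtColor(im,cv2.COLOR_BGR2HSV)
m=((hsv[...,1]<75)&(hsv[...,2]>90)).astype(np.uint8)
n,l,st,ce=cv2.connectedComponentsWithStats(m)
for i in range(1,n):
    x,y,w,h,A=st[i]
    if 120<x<330 and 180<y<270 and A>25:
        P=np.array([onz(c,u,v,.005)[:2] for v,u in np.argwhere(l==i)],np.float32)
        print(st[i],cv2.minAreaRect(P))
```

```text
[293 191  12   7  54] ((0.6227843761444092, -0.12446225434541702), (0.02417328581213951, 0.0394911989569664), 10.072911262512207)
[205 192   4  24  32] ((0.6408072113990784, 0.22160349786281586), (0.11158382147550583, 0.004641047678887844), 0.18180525302886963)
[253 203  12   6  55] ((0.5962240099906921, 0.03387012332677841), (0.040913090109825134, 0.023702852427959442), 79.82718658447266)
[146 212  26  11  60] ((0.6059829592704773, 0.39893826842308044), (0.010375749319791794, 0.09521076083183289), 15.420794486999512)
[208 217   8  56  87] ((0.458957314491272, 0.2216610610485077), (0.005527749191969633, 0.23383493721485138), 89.95526885986328)
[173 229  35  18 271] ((0.5063130259513855, 0.2966216206550598), (0.047859352082014084, 0.1224999725818634), 14.29010009765625)
[221 234  27   9 153] ((0.4672017991542816, 0.14116328954696655), (0.0909680500626564, 0.03408350050449371), 79.75811767578125)
[269 237  12   8  66] ((0.43043509125709534, 0.004695853218436241), (0.023988479748368263, 0.040568385273218155), 8.843903541564941)
[137 241  25  16 164] ((0.47919782996177673, 0.4350588321685791), (0.0922103002667427, 0.028525879606604576), 48.31629943847656)
```

View pics/crop.png

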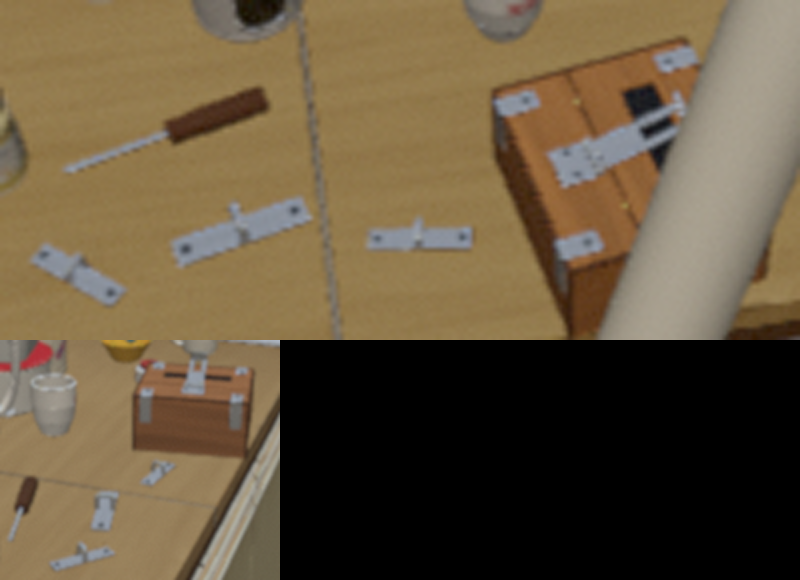

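The crop shows the keeper is the middle-left plate at (190,237) with its staple up. It measures about 122 mm, and the other two are about 91 mm. The hasp lies over the dark recess and points away from the lid end. Next I'll compute the chest pose.

Run:
```python
from h import *
c=get_calibration("top")
A,B,C=[onz(c,u,v,.105)[:2] for u,v in((253.3,202.5),(301.7,189.3),(272,247))]
print(A,B,C,np.linalg.norm(B-A),np.linalg.norm(C-A))
ctr=(B+C)/2; e=A-B; yw=np.arctan2(e[1],e[0]); f=A-C; print("ctr",ctr,"yaw",yw, np.arctan2(f[1],f[0]))
yw2=(yw+np.arctan2(f[1],f[0])+np.pi/2)/2
print("yaw(-A..) lidside",yw2)
s=np.array
ex=s([np.cos(yw),np.sin(yw)])
print("hinge",ctr+.032*ex,"lip~",ctr-.052*ex,"seat",ctr-.03*ex)
w=get_calibration("wrist");s0=sense()
R=s0["ee_rot"];T=np.array(w["T"]);print("cam in tool",R.T@(T[:3,3]-s0["tcp_pos"]),R.T@T[:3,:3]);print(w["camera_matrix"])
```

```text
[0.53362201 0.05970521] [ 0.56266606 -0.11797233] [0.34136271 0.02842063] 0.18003573683221652 0.19478799429958765
ctr [ 0.45201438 -0.04477585] yaw 1.7328282039098057 0.16130700514476523
yaw(-A..) lidside 1.7324657679247337
hinge [ 0.44685202 -0.013195  ] lip~ [ 0.46040322 -0.09609473] seat [ 0.4568541 -0.0743829]
cam in tool [ 0.08315964  0.00050239 -0.14596741] [[ 1.64648417e-03  9.54121215e-01  2.99416091e-01]
 [ 9.99998529e-01 -1.71474246e-03 -3.47663186e-05]
 [ 4.80250202e-04  2.99415708e-01 -9.54122635e-01]]
[[332.35403624   0.         279.74438786]
 [  0.         332.35403624 205.68850278]
 [  0.           0.           1.        ]]
```

Request:
play_rows:
  targets:
    - [[0,0.0167,0.0347,0.002,0.093],[0,0.0333,0.0693,0.004,0.185],[0,0.05,0.104,0.006,0.278],[0,0.0667,0.1387,0.008,0.37],[0,0.0833,0.1733,0.01,0.463]]

```text
time_s: 0.52
tcp_pos: [0.2935, -0.4135, 0.2491]
ee_rot: [[-0.69, -0.724, -0.001], [-0.724, 0.69, 0.001], [-0.0, 0.001, -1.0]]
wrist_force: [1.1, -0.5, 0.7]
gripper_width: 0.997
```

Request:
play_rows:
  targets:
    - [[0,0.0167,0.0347,0.002,0.093],[0,0.0333,0.0693,0.004,0.185],[0,0.05,0.104,0.006,0.278],[0,0.0667,0.1387,0.008,0.37],[0,0.0833,0.1733,0.01,0.463]]

```text
time_s: 0.93
tcp_pos: [0.3768, -0.2401, 0.2595]
ee_rot: [[-0.293, -0.956, -0.0], [-0.956, 0.293, 0.0], [-0.0, 0.0, -1.0]]
wrist_force: [0.9, -0.8, -0.1]
gripper_width: 0.995
```

Request:
play_rows:
  targets:
    - [[0,0.0167,0.0347,0.002,0.093],[0,0.0333,0.0693,0.004,0.185],[0,0.05,0.104,0.006,0.278],[0,0.0667,0.1387,0.008,0.37],[0,0.0833,0.1733,0.01,0.463]]

```text
time_s: 1.35
tcp_pos: [0.46, -0.0667, 0.2696]
ee_rot: [[0.165, -0.986, -0.0], [-0.986, -0.165, 0.0], [-0.0, 0.0, -1.0]]
wrist_force: [0.4, -1.0, 0.3]
gripper_width: 0.999
```

```bash
cat > look.py <<'E'
from h import *; import sys,pickle
n=sys.argv[1]; s=sense(); c=get_calibration("wrist"); im=capture("wrist")
np.save(f"pics/{n}.npy",im); pickle.dump(c,open(f"pics/{n}.pkl","wb")); cv2.imwrite(f"pics/{n}.png",im)
print(s["time_s"],s["tcp_pos"],np.arctan2(s["ee_rot"][1,1],s["ee_rot"][0,1]),s["wrist_force"],s["gripper_width"])
E
python3 look.py w1
```

```text
1.35 [ 0.46004872 -0.06674887  0.26955368] -2.9756280296226802 [ 0.42357423 -0.97990681  0.34491907] 0.998808000625718
```

View pics/w1.png

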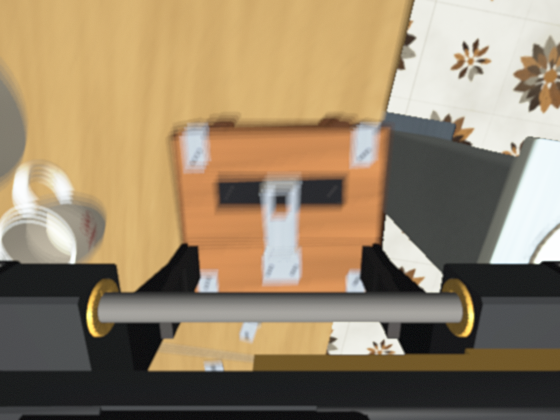

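The wrist view shows the chest top square in frame: the recess runs from (218,193) to (343,190), the hasp lip is near (281,185), and the mug is clear at the left. I'll refine the chest pose and the hasp angle from this picture.

```bash
python3 look.py w2
python3 - <<'E'
from h import *; import pickle
im=np.load("pics/w2.npy");c=pickle.load(open("pics/w2.pkl","rb"))
hsv=cv2.cvtColor(im,cv2.COLOR_BGR2HSV)
m=(hsv[...,2]<60).astype(np.uint8); m[:165]=0;m[225:]=0;m[:,:205]=0;m[:,355:]=0
P=np.array([onz(c,u,v,.104)[:2] for v,u in np.argwhere(m)],np.float32)
print("recess",cv2.minAreaRect(P))
ys,xs=np.where(m)
for x in (225,235,245,250,315,325,335): 
    q=ys[xs==x]; print(x,q.min(),q.max())
o=((hsv[...,0]<18)&(hsv[...,1]>130)&(hsv[...,2]>90)).astype(np.uint8)
for v in(150,170,190,210,230,240):
    r=np.where(o[v])[0]; r=r[(r>150)&(r<410)]; print("row",v,r.min(),r.max(),onz(c,r.min(),v,.105)[:2],onz(c,r.max(),v,.105)[:2])
for x in (230,280,330): 
    r=np.where(o[:,x])[0]; print("col",x,r.min(),onz(c,x,r.min(),.105)[:2])
g=((hsv[...,1]<70)&(hsv[...,2]>100))
for v in range(170,285,6):
    r=np.where(g[v,250:315])[0]+250
    if len(r): print("hasp",v,r.min(),r.max())
cv2.imwrite("pics/c2.png",cv2.resize(im[110:300,150:410],None,fx=3,fy=3,interpolation=cv2.INTER_CUBIC))
E
```

```text
1.4 [ 0.46362738 -0.06273694  0.26989012] -2.967482818637835 [3.2832132  2.93291379 0.68001434] 0.9998912348928329
recess ((0.4562658369541168, -0.0713588148355484), (0.12181822210550308, 0.029090162366628647), 9.475235939025879)
225 169 169
235 168 197
245 168 197
250 168 197
315 169 197
325 169 198
335 169 198
row 150 182 396 [ 0.56012952 -0.08526814] [ 0.36402396 -0.12022464]
row 170 183 394 [ 0.5575265  -0.06653105] [ 0.36065066 -0.10167964]
row 190 185 392 [ 0.55387363 -0.04726772] [ 0.35715201 -0.08244553]
row 210 187 389 [ 0.55008246 -0.02727512] [ 0.35448644 -0.06231025]
row 230 188 386 [ 0.54713475 -0.00633348] [ 0.35171792 -0.0413973 ]
row 240 190 385 [0.54411875 0.00417435] [ 0.34979631 -0.03072422]
col 230 109 [ 0.52084422 -0.12953349]
col 280 115 [ 0.47569437 -0.1322738 ]
col 330 115 [ 0.43128262 -0.14016976]
hasp 170 273 307
hasp 176 272 308
hasp 182 272 307
hasp 188 272 307
hasp 194 272 306
hasp 200 272 306
hasp 206 273 305
hasp 212 273 305
hasp 218 273 304
hasp 224 273 304
hasp 230 273 304
hasp 236 273 303
hasp 242 270 305
hasp 248 269 306
hasp 254 269 306
hasp 260 269 306
hasp 266 269 306
hasp 272 269 306
```

View pics/c2.png

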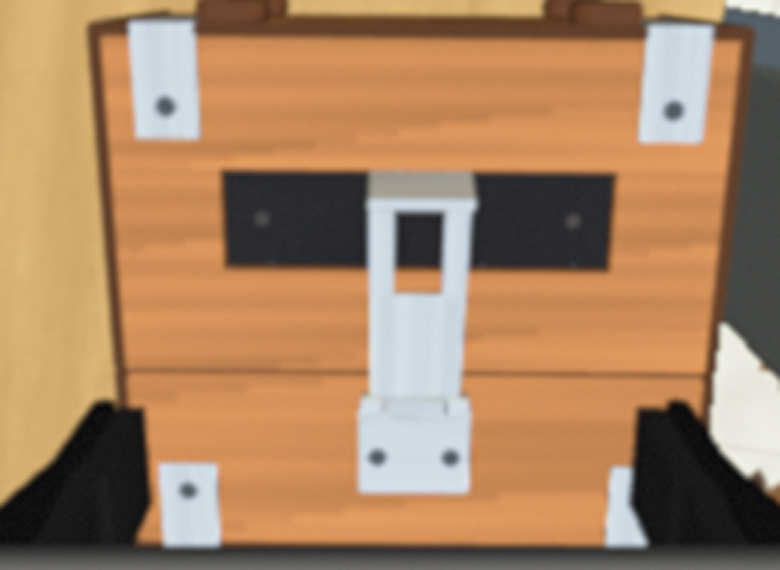

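Run:
```python
from h import *; import pickle
c=pickle.load(open("pics/w2.pkl","rb"))
pts=[onz(c,150+u/3,110+v/3,.105)[:2] for u,v in((222,171),(614,174),(608,270),(225,267))]
print("recess corners",pts,"mean",np.mean(pts,0))
yw=1.738; ex=np.array([np.cos(yw),np.sin(yw)]);ey=np.array([-ex[1],ex[0]])
org=np.mean(pts,0)+.03*ex; print("org",org, "seat",np.mean(pts,0))
cx=onz(c,150+414/3,110+446/3,.109)[:2]-org; print("hinge leaf centre in chest",cx@ex,cx@ey)
def w(a,n,y,t): 
    x=.032-a*np.cos(t)+n*np.sin(t); z=.109+a*np.sin(t)+n*np.cos(t); return np.r_[org+x*ex+y*ey,z]
for t in (0,.1,.15,.2,.25,.3,.35):
    print(t,[np.round((proj(c,w(a,n,y,t))-[150,110])*3) for a,n,y in((.086,0,0),(.086,.018,0),(.082,.018,.015),(.082,.018,-.015))])
```

```text
recess corners [array([ 0.51954396, -0.07623535]), array([ 0.39772811, -0.09700727]), array([ 0.39203877, -0.06599243]), array([ 0.51462766, -0.0450848 ])] mean [ 0.45598463 -0.07107996]
org [ 0.45099186 -0.04149834] seat [ 0.45598463 -0.07107996]
hinge leaf centre in chest 0.04735126432027233 0.0001511854670739496
0 [array([419., 149.]), array([420., 159.]), array([471., 173.]), array([369., 172.])]
0.1 [array([419., 155.]), array([421., 172.]), array([473., 186.]), array([368., 185.])]
0.15 [array([420., 159.]), array([421., 180.]), array([474., 194.]), array([368., 193.])]
0.2 [array([420., 164.]), array([421., 188.]), array([475., 202.]), array([367., 201.])]
0.25 [array([420., 170.]), array([422., 198.]), array([476., 212.]), array([367., 211.])]
0.3 [array([421., 177.]), array([422., 208.]), array([476., 222.]), array([367., 221.])]
0.35 [array([421., 184.]), array([422., 220.]), array([477., 233.]), array([366., 232.])]
```

Request:
play_rows:
  targets:
    - [[0,-0.001,-0.008,-0.035,0.006],[0,-0.001,-0.015,-0.07,0.006],[0,-0.001,-0.0186,-0.1,0.006],[0,-0.001,-0.0186,-0.124,0.006],[0,-0.001,-0.0186,-0.132,0.006]]

```text
time_s: 1.87
tcp_pos: [0.4558, -0.0881, 0.1338]
ee_rot: [[0.164, -0.986, -0.008], [-0.986, -0.164, -0.0], [-0.001, 0.008, -1.0]]
wrist_force: [-0.1, -0.5, -0.5]
gripper_width: 1.001
```

Request:
play_rows:
  targets:
    - [[0,0,0,0,0],[1,0,0,0,0],[1,0,0,0,0],[1,0,0,0,0],[1,0,0,0,0]]

```text
time_s: 2.28
tcp_pos: [0.4598, -0.0872, 0.1389]
ee_rot: [[0.166, -0.986, 0.003], [-0.986, -0.166, 0.0], [0.0, -0.003, -1.0]]
wrist_force: [1.0, 0.6, -0.1]
gripper_width: 0.784
```

Request:
play_rows:
  targets:
    - [[1,0,0,0,0],[1,0,0,0,0],[1,0,0,0,0]]

```text
time_s: 2.53
tcp_pos: [0.4591, -0.0873, 0.1379]
ee_rot: [[0.166, -0.986, 0.001], [-0.986, -0.166, 0.0], [0.0, -0.001, -1.0]]
wrist_force: [-0.1, 0.7, 0.3]
gripper_width: 0.556
```

Request:
play_rows:
  targets:
    - [[1,0,0,0,0],[1,0,0,0,0],[1,0,0,0,0],[1,0,0,0,0],[1,0,0,0,0]]

```text
time_s: 2.95
tcp_pos: [0.4598, -0.0871, 0.1377]
ee_rot: [[0.167, -0.986, 0.002], [-0.986, -0.167, 0.0], [0.0, -0.002, -1.0]]
wrist_force: [1.9, 1.3, -1.1]
gripper_width: 0.335
```

Run:
```python
import numpy as np
yw=1.738; ex=np.array([np.cos(yw),np.sin(yw)])
def p(t,a=.084,n=.010): return np.r_[(-a*np.cos(t)+n*np.sin(t))*ex,a*np.sin(t)+n*np.cos(t)]
for t in np.linspace(.25,2.65,17): print(round(t,2),np.round(p(t)-p(.25),4))
```

```text
0.25 [0. 0. 0.]
0.4 [-0.0009  0.0054  0.0115]
0.55 [-0.0021  0.0124  0.022 ]
0.7 [-0.0035  0.0208  0.0313]
0.85 [-0.0052  0.0306  0.0392]
1.0 [-0.007   0.0414  0.0456]
1.15 [-0.0089  0.053   0.0503]
1.3 [-0.011   0.0652  0.0531]
1.45 [-0.0131  0.0776  0.0541]
1.6 [-0.0152  0.0901  0.0532]
1.75 [-0.0173  0.1023  0.0504]
1.9 [-0.0192  0.1139  0.0458]
2.05 [-0.0211  0.1248  0.0395]
2.2 [-0.0227  0.1345  0.0316]
2.35 [-0.0241  0.143   0.0223]
2.5 [-0.0253  0.1501  0.0118]
2.65 [-0.0262  0.1555  0.0004]
```

Request:
play_rows:
  targets:
    - [[1,-0.0009,0.0054,0.0115,0],[1,-0.0021,0.0124,0.022,0],[1,-0.0035,0.0208,0.0313,0],[1,-0.0052,0.0306,0.0392,0],[1,-0.007,0.0414,0.0456,0]]

```text
time_s: 3.37
tcp_pos: [0.4529, -0.0462, 0.1841]
ee_rot: [[0.166, -0.986, 0.002], [-0.986, -0.166, -0.002], [0.002, -0.002, -1.0]]
wrist_force: [4.0, -3.5, -2.5]
gripper_width: 0.337
```

Request:
play_rows:
  targets:
    - [[1,-0.0019,0.0116,0.0047,0],[1,-0.004,0.0238,0.0075,0],[1,-0.0061,0.0362,0.0085,0],[1,-0.0082,0.0487,0.0076,0],[1,-0.0103,0.0609,0.0048,0]]

```text
time_s: 3.78
tcp_pos: [0.4425, 0.0152, 0.1898]
ee_rot: [[0.167, -0.986, 0.003], [-0.986, -0.167, -0.001], [0.001, -0.003, -1.0]]
wrist_force: [2.0, -1.7, 2.9]
gripper_width: 0.338
```

Request:
play_rows:
  targets:
    - [[1,-0.0019,0.0116,-0.0046,0],[1,-0.0038,0.0225,-0.0109,0],[1,-0.0054,0.0322,-0.0188,0],[1,-0.0068,0.0407,-0.0281,0],[1,-0.008,0.0478,-0.0386,0]]

```text
time_s: 4.2
tcp_pos: [0.4343, 0.0642, 0.1505]
ee_rot: [[0.167, -0.986, 0.003], [-0.986, -0.167, 0.002], [-0.001, -0.003, -1.0]]
wrist_force: [-0.4, 1.0, 3.4]
gripper_width: 0.332
```

Request:
play_rows:
  targets:
    - [[1,-0.0009,0.0054,-0.0114,0],[1,-0.0009,0.0054,-0.0114,0],[0,-0.0009,0.0054,-0.0114,0],[0,-0.0009,0.0054,-0.0114,0],[0,-0.0009,0.0054,-0.0114,0]]

```text
time_s: 4.62
tcp_pos: [0.4321, 0.0678, 0.1378]
ee_rot: [[0.166, -0.986, -0.002], [-0.986, -0.166, -0.001], [0.001, 0.002, -1.0]]
wrist_force: [-0.1, -0.7, 0.6]
gripper_width: 0.481
```

Request:
play_rows:
  targets:
    - [[0,0,0,0.005,0],[0,0,0,0.02,0],[0,0,0,0.045,0],[0,0,0,0.08,0],[0,0.002,-0.01,0.11,0]]

```text
time_s: 5.03
tcp_pos: [0.4344, 0.0581, 0.2499]
ee_rot: [[0.167, -0.986, -0.0], [-0.986, -0.167, -0.0], [0.0, 0.0, -1.0]]
wrist_force: [0.9, 0.7, 0.3]
gripper_width: 0.853
```

Request:
play_rows:
  targets:
    - [[0,0.006,-0.035,0.01,0],[0,0.012,-0.065,0.02,0],[0,0.015,-0.085,0.022,0],[0,0.016,-0.09,0.022,0],[0,0.016,-0.09,0.022,0]]

```text
time_s: 5.45
tcp_pos: [0.4504, -0.0331, 0.27]
ee_rot: [[0.163, -0.987, -0.0], [-0.987, -0.163, 0.0], [-0.0, 0.0, -1.0]]
wrist_force: [0.4, 0.0, 0.0]
gripper_width: 0.993
```

Request:
play_rows:
  targets:
    - [[0,0,0,0,0],[0,0,0,0,0],[0,0,0,0,0]]

```text
time_s: 5.7
tcp_pos: [0.4505, -0.0311, 0.2696]
ee_rot: [[0.168, -0.986, -0.001], [-0.986, -0.168, -0.0], [-0.0, 0.001, -1.0]]
wrist_force: [-0.7, 0.4, 0.2]
gripper_width: 0.998
```

```bash
python3 look.py w3;python3 - <<'E'
import cv2
im=cv2.imread("pics/w3.png");cv2.imwrite("pics/c3.png",cv2.resize(im[80:300,150:410],None,fx=2.7,fy=2.7,interpolation=cv2.INTER_CUBIC))
E
```

```text
5.7 [ 0.45050552 -0.03106701  0.26964958] -2.973260844686496 [-0.72163815  0.43898015  0.22111882] 0.9975572755701105
```

View pics/c3.png

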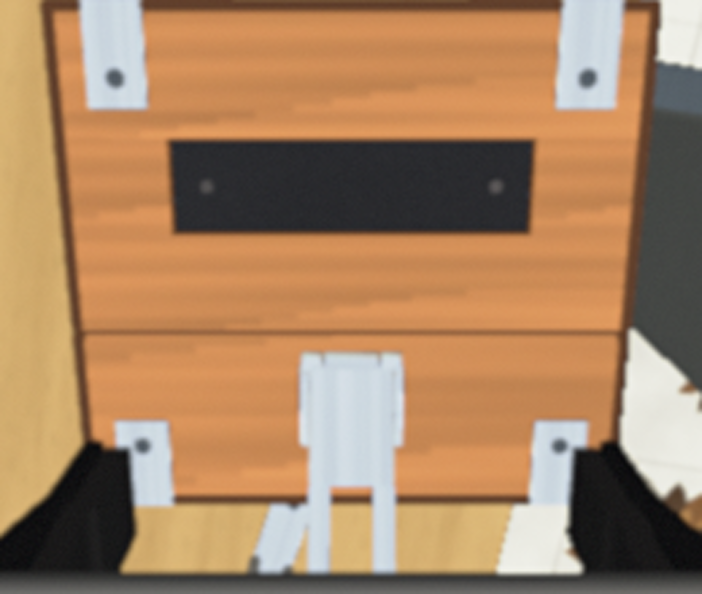

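The hasp is right back past the lid edge and the recess is clear, with crop corners (169,141), (535,141), (529,234) and (174,234). I'll measure the seat and move over the keeper.

Request:
play_rows:
  targets:
    - [[0,0.004,0.0235,0,-0.106],[0,0.008,0.047,0,-0.213],[0,0.012,0.0705,0,-0.319],[0,0.016,0.094,0,-0.425],[0,0.02,0.1175,0,-0.532]]

```text
time_s: 6.17
tcp_pos: [0.4706, 0.0875, 0.2699]
ee_rot: [[-0.361, -0.933, -0.0], [-0.933, 0.361, -0.0], [0.0, 0.0, -1.0]]
wrist_force: [0.7, -1.0, -0.4]
gripper_width: 0.999
```

Request:
play_rows:
  targets:
    - [[0,0.004,0.0235,0,-0.106],[0,0.008,0.047,0,-0.213],[0,0.012,0.0705,0,-0.319],[0,0.016,0.094,0,-0.425],[0,0.02,0.1175,0,-0.532]]

```text
time_s: 6.58
tcp_pos: [0.4904, 0.2051, 0.2698]
ee_rot: [[-0.784, -0.621, -0.0], [-0.621, 0.784, -0.0], [0.001, -0.0, -1.0]]
wrist_force: [-0.1, -0.2, -1.0]
gripper_width: 0.999
```

Request:
play_rows:
  targets:
    - [[0,0.004,0.0235,0,-0.106],[0,0.008,0.047,0,-0.213],[0,0.012,0.0705,0,-0.319],[0,0.016,0.094,0,-0.425],[0,0.016,0.094,0,-0.425]]

```text
time_s: 7.0
tcp_pos: [0.5069, 0.3014, 0.2688]
ee_rot: [[-0.969, -0.247, -0.0], [-0.247, 0.969, 0.0], [0.0, 0.0, -1.0]]
wrist_force: [0.4, -0.8, -0.7]
gripper_width: 1.0
```

Request:
play_rows:
  targets:
    - [[0,0,0,0,0],[0,0,0,0,0],[0,0,0,0,0]]

```text
time_s: 7.25
tcp_pos: [0.5064, 0.2967, 0.27]
ee_rot: [[-0.969, -0.247, -0.0], [-0.247, 0.969, -0.0], [0.0, -0.0, -1.0]]
wrist_force: [0.3, -0.4, -0.0]
gripper_width: 0.997
```

```bash
python3 look.py w4
python3 - <<'E'
from h import *; import pickle
c=pickle.load(open("pics/w3.pkl","rb"))
p=[onz(c,150+u/2.7,80+v/2.7,.105)[:2] for u,v in((169,141),(535,141),(529,234),(174,234))]
print(np.mean(p,0),np.linalg.norm(p[0]-p[1]),np.linalg.norm(p[2]-p[1]))
for a,b in((0,1),(3,2)): d=p[a]-p[b];print(np.arctan2(d[1],d[0])+np.pi/2)
im=np.load("pics/w4.npy");c=pickle.load(open("pics/w4.pkl","rb"))
hsv=cv2.cvtColor(im,cv2.COLOR_BGR2HSV)
m=((hsv[...,1]<60)&(hsv[...,2]>110)).astype(np.uint8)
n,l,st,ce=cv2.connectedComponentsWithStats(m)
for i in range(1,n):
    if st[i][4]>300 and st[i][1]<290:
        P=np.array([onz(c,u,v,.005)[:2] for v,u in np.argwhere(l==i)],np.float32); print(st[i],cv2.minAreaRect(P))
E
```

```text
7.25 [0.50644058 0.29674562 0.26997032] 1.8202902871844109 [ 0.31719058 -0.43498908 -0.02404369] 0.9965671583801051
[ 0.45591721 -0.07027211] 0.12414298511121948 0.03188064091127084
1.7407332309955401
1.7407281789450224
[ 200    0   59  271 1169] ((0.5008843541145325, 0.22694621980190277), (0.3283568322658539, 0.06255283206701279), 10.082348823547363)
[  318     0   242   103 14209] ((0.2971005141735077, 0.44333353638648987), (0.09661539644002914, 0.3046063184738159), 0.024093493819236755)
[  0  17  23  45 842] ((0.436885803937912, -0.033929117023944855), (0.04408811777830124, 0.024737799540162086), 6.641940116882324)
[ 124   80   78   48 1447] ((0.4641946852207184, 0.14238345623016357), (0.09047790616750717, 0.025196745991706848), 80.95145416259766)
[  0 125  32  25 666] ((0.5452893972396851, -0.026642344892024994), (0.027821829542517662, 0.03790513053536415), 9.120984077453613)
[ 369  143   49   66 1209] ((0.47586172819137573, 0.4388027787208557), (0.09074072539806366, 0.026011785492300987), 48.644954681396484)
[ 232  153   98   28 2225] ((0.5007725358009338, 0.2968321144580841), (0.03410188853740692, 0.1206119954586029), 14.393427848815918)
[545 172  15  58 579] ((0.4583643078804016, 0.6473792791366577), (0.08148165792226791, 0.017731187865138054), 28.48764991760254)
[  0 242  58  21 712] ((0.699392557144165, -0.006091207265853882), (0.029713772237300873, 0.08054979145526886), 14.406734466552734)
[301 254  61   7 303] ((0.6037740111351013, 0.39412662386894226), (0.007506269961595535, 0.08170183002948761), 16.215377807617188)
[401 261  41  22 429] ((0.5927608609199524, 0.5205743908882141), (0.032609160989522934, 0.052434347569942474), 30.717039108276367)
```

View pics/w4.png

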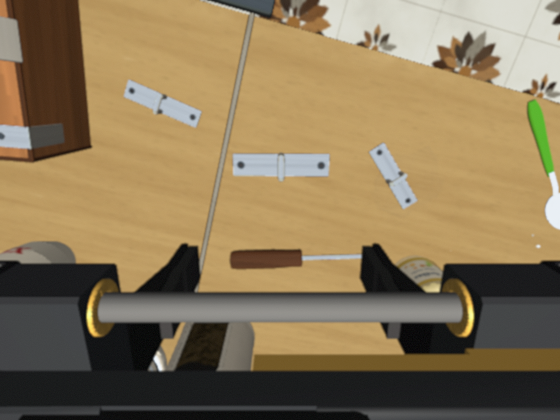

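The keeper sits centred under the gripper, with its strap from (233,153) to (329,176) and its staple at column 281. The jaw axis matches its long axis. The driver at (300,258) and the jam jar at (420,268) are clear of it.

Run:
```python
from h import *; import pickle
im=np.load("pics/w4.npy");c=pickle.load(open("pics/w4.pkl","rb"))
hsv=cv2.cvtColor(im,cv2.COLOR_BGR2HSV)
m=((hsv[...,1]<60)&(hsv[...,2]>110)).astype(np.uint8)
n,l,st,ce=cv2.connectedComponentsWithStats(m)
i=l[165,260]; k=(l==i); k[:,270:293]=0
P=np.array([onz(c,u,v,.005)[:2] for v,u in np.argwhere(k)],np.float32); r=cv2.minAreaRect(P);print(r)
s=im[140:190,270:294].mean(2).astype(int)
print(s[::3])
sc=np.array(r[0]); print("staple top expected px",proj(c,np.r_[sc,.033]),"strap",proj(c,np.r_[sc,.005]))
```

```text
((0.4982745349407196, 0.2961910665035248), (0.02894388698041439, 0.12061197310686111), 14.393444061279297)
[[150 150 150 150 148 149 148 148 147 148 147 147 146 148 147 147 147 147
  148 147 147 147 147 147]
 [152 152 151 150 150 150 149 150 150 150 151 150 150 150 151 149 150 149
  149 149 149 148 150 148]
 [149 150 150 151 150 151 150 151 151 150 151 150 150 150 150 150 151 150
  151 150 150 151 150 150]
 [148 148 149 148 149 150 149 150 149 150 150 149 149 150 149 149 150 149
  149 150 149 150 150 149]
 [142 142 143 144 143 145 145 144 142 134 129 129 134 138 143 146 146 146
  145 145 144 143 142 142]
 [189 189 190 189 191 194 189 170 146 147 161 160 146 139 161 184 194 193
  193 192 194 193 193 192]
 [192 191 192 192 192 193 184 169 172 187 195 194 188 175 166 177 191 194
  193 193 193 194 194 194]
 [194 194 193 194 194 193 185 170 175 189 195 194 190 178 163 174 188 193
  192 193 192 192 192 192]
 [185 185 186 185 185 185 178 168 177 191 196 193 191 186 176 178 184 187
  185 185 185 186 185 186]
 [189 190 190 190 189 189 181 171 178 191 195 193 191 183 175 180 188 188
  189 188 189 189 189 188]
 [193 195 194 195 194 195 187 174 179 192 195 193 190 183 177 182 193 195
  194 194 195 194 194 194]
 [195 195 195 194 195 194 187 174 180 191 194 194 189 183 176 183 192 195
  195 194 194 194 195 194]
 [177 177 177 177 179 178 171 164 175 190 196 194 189 176 164 168 176 178
  178 177 177 176 177 173]
 [149 150 151 150 151 150 150 147 155 171 182 182 173 155 146 149 153 153
  152 152 152 152 151 152]
 [149 148 148 149 149 149 150 149 148 146 146 148 149 150 149 150 151 151
  150 153 153 154 154 154]
 [147 146 149 147 147 146 146 147 146 146 147 147 147 148 147 149 149 149
  150 150 151 151 152 153]
 [147 148 148 149 149 149 148 149 149 148 147 147 146 147 145 147 145 147
  147 146 147 147 146 146]]
staple top expected px [280.71658784 168.96726344] strap [280.6683174 164.6204147]
```

Request:
play_rows:
  targets:
    - [[0.6,-0.004,0,-0.03,0.002],[0.6,-0.008,-0.0005,-0.07,0.002],[0.6,-0.008,-0.0005,-0.11,0.002],[0.6,-0.008,-0.0005,-0.15,0.002],[0.6,-0.008,-0.0005,-0.185,0.002]]

```text
time_s: 7.72
tcp_pos: [0.4982, 0.2955, 0.0834]
ee_rot: [[-0.969, -0.248, -0.0], [-0.248, 0.969, 0.0], [0.0, 0.0, -1.0]]
wrist_force: [-0.3, 1.1, -1.0]
gripper_width: 0.702
```

Request:
play_rows:
  targets:
    - [[0.6,0,0,-0.02,0],[0.6,0,0,-0.038,0],[0.6,0,0,-0.05,0],[0.6,0,0,-0.057,0],[0.6,0,0,-0.06,0]]

```text
time_s: 8.13
tcp_pos: [0.4986, 0.2959, 0.0242]
ee_rot: [[-0.969, -0.248, -0.001], [-0.248, 0.969, -0.001], [0.001, -0.001, -1.0]]
wrist_force: [-0.0, -0.2, -0.2]
gripper_width: 0.414
```

Request:
play_rows:
  targets:
    - [[0.6,0,0,0,0],[1,0,0,0,0],[1,0,0,0,0],[1,0,0,0,0],[1,0,0,0,0]]

```text
time_s: 8.55
tcp_pos: [0.4991, 0.297, 0.0258]
ee_rot: [[-0.969, -0.248, 0.001], [-0.248, 0.969, 0.001], [-0.001, 0.001, -1.0]]
wrist_force: [0.4, -0.1, 0.3]
gripper_width: 0.18
```

Request:
play_rows:
  targets:
    - [[1,0,0,0,0],[1,0,0,0,0],[1,0,0,0,0],[1,0,0,0,0],[1,0,0,0,0]]

```text
time_s: 8.97
tcp_pos: [0.4989, 0.2967, 0.0254]
ee_rot: [[-0.969, -0.248, 0.0], [-0.248, 0.969, 0.0], [-0.0, 0.0, -1.0]]
wrist_force: [-0.7, -0.5, 4.7]
gripper_width: 0.076
```

Request:
play_rows:
  targets:
    - [[1,0,0,0.01,0],[1,0,0,0.035,0],[1,0,0,0.065,0],[1,0,0,0.1,0],[1,0,0,0.135,0]]

```text
time_s: 9.38
tcp_pos: [0.4981, 0.2962, 0.1609]
ee_rot: [[-0.969, -0.248, -0.002], [-0.248, 0.969, -0.001], [0.002, -0.001, -1.0]]
wrist_force: [0.6, 0.3, -1.4]
gripper_width: 0.081
```

Request:
play_rows:
  targets:
    - [[1,0,0,0.03,0],[1,-0.001,-0.008,0.05,0.05],[1,-0.003,-0.025,0.06,0.14],[1,-0.006,-0.05,0.06,0.24],[1,-0.009,-0.075,0.06,0.34]]

```text
time_s: 9.8
tcp_pos: [0.4894, 0.2214, 0.2208]
ee_rot: [[-0.827, -0.562, 0.001], [-0.562, 0.827, 0.001], [-0.001, 0.001, -1.0]]
wrist_force: [-0.1, -0.5, -1.5]
gripper_width: 0.082
```

Request:
play_rows:
  targets:
    - [[1,-0.003,-0.026,0,0.1],[1,-0.006,-0.052,0,0.2],[1,-0.009,-0.078,0,0.3],[1,-0.012,-0.104,0,0.4],[1,-0.015,-0.13,0,0.5]]

```text
time_s: 10.22
tcp_pos: [0.4739, 0.0904, 0.2199]
ee_rot: [[-0.457, -0.889, -0.001], [-0.889, 0.457, 0.0], [0.0, 0.001, -1.0]]
wrist_force: [-0.2, -0.1, -1.6]
gripper_width: 0.079
```

Request:
play_rows:
  targets:
    - [[1,-0.003,-0.026,0,0.1],[1,-0.006,-0.052,0,0.2],[1,-0.009,-0.078,0,0.3],[1,-0.012,-0.104,0,0.4],[1,-0.015,-0.13,0,0.5]]

```text
time_s: 10.63
tcp_pos: [0.4589, -0.0394, 0.22]
ee_rot: [[0.025, -1.0, -0.0], [-1.0, -0.025, 0.0], [-0.0, 0.0, -1.0]]
wrist_force: [-0.1, -0.0, -1.0]
gripper_width: 0.076
```

Request:
play_rows:
  targets:
    - [[1,-0.002,-0.018,0,0.08],[1,-0.004,-0.028,0,0.13],[1,-0.004,-0.032,0,0.15],[1,-0.004,-0.032,0,0.15],[1,-0.004,-0.032,0,0.15]]

```text
time_s: 11.05
tcp_pos: [0.4554, -0.0704, 0.2199]
ee_rot: [[0.168, -0.986, -0.0], [-0.986, -0.168, 0.0], [-0.0, 0.0, -1.0]]
wrist_force: [0.2, -0.4, -1.1]
gripper_width: 0.08
```

Request:
play_rows:
  targets:
    - [[1,0,0,0,0],[1,0,0,0,0]]

```text
time_s: 11.22
tcp_pos: [0.4558, -0.0699, 0.2199]
ee_rot: [[0.17, -0.986, -0.0], [-0.986, -0.17, 0.0], [-0.0, 0.0, -1.0]]
wrist_force: [-0.6, -0.3, -1.6]
gripper_width: 0.083
```

```bash
python3 look.py w5;python3 - <<'E'
import cv2
im=cv2.imread("pics/w5.png");cv2.imwrite("pics/c5.png",cv2.resize(im[80:300,150:410],None,fx=2.7,fy=2.7,interpolation=cv2.INTER_CUBIC))
E
```

```text
11.2167 [ 0.45575797 -0.06988023  0.21993018] -2.9712312891544013 [-0.59334179 -0.26306603 -1.62922281] 0.08255873125606529
```

View pics/c5.png

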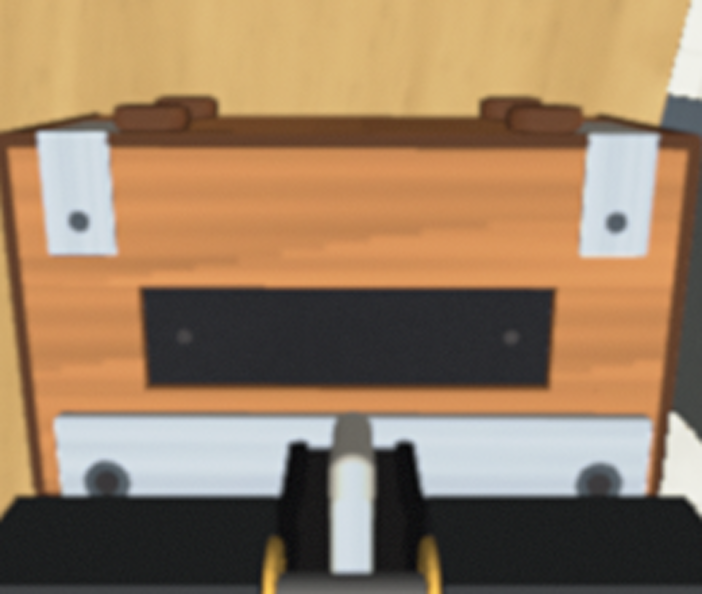

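The keeper hangs level from the staple, with its front edge at crop (54,415) to (650,414). It lies parallel to the recess, whose crop corners are (141,288), (556,288), (549,387) and (148,387).

Run:
```python
from h import *; import pickle
c=pickle.load(open("pics/w5.pkl","rb"))
f=lambda u,v,z: onz(c,150+u/2.7,80+v/2.7,z)[:2]
p=[f(u,v,.105) for u,v in((141,288),(556,288),(549,387),(148,387))]
S=np.mean(p,0); d=p[0]-p[1]; yw=np.arctan2(d[1],d[0])+np.pi/2; print("seat",S,yw,np.linalg.norm(d))
a,b=f(54,415,.1995),f(650,414,.1995); d=a-b; kw=np.arctan2(d[1],d[0])+np.pi/2
ex=np.array([np.cos(kw),np.sin(kw)]); K=(a+b)/2+.014*ex
print("keeper",K,kw,np.linalg.norm(d)); D=S-K; print("shift",D,"in chest axes",D@ex,D@[-ex[1],ex[0]],"twist",yw-kw)
```

```text
seat [ 0.4557782  -0.07068885] 1.7430016218195112 0.12418948641527343
keeper [ 0.45473875 -0.07039505] 1.744925029407446 0.11889719057615591
shift [ 0.00103945 -0.0002938 ] in chest axes -0.00046944351650772407 -0.0009728271765021999 twist -0.0019234075879348556
```

Request:
play_rows:
  targets:
    - [[1,0.001,-0.0003,-0.02,-0.001],[1,0.001,-0.0003,-0.045,-0.001],[1,0.001,-0.0003,-0.065,-0.001],[1,0.001,-0.0003,-0.078,-0.001],[1,0.001,-0.0003,-0.084,-0.001]]

```text
time_s: 11.68
tcp_pos: [0.4556, -0.0703, 0.134]
ee_rot: [[0.168, -0.986, -0.004], [-0.986, -0.168, -0.0], [-0.0, 0.004, -1.0]]
wrist_force: [0.5, 0.0, -1.7]
gripper_width: 0.08
```

Request:
play_rows:
  targets:
    - [[1,0,0,-0.001,0],[1,0,0,-0.0025,0],[1,0,0,-0.004,0],[1,0,0,-0.005,0],[1,0,0,-0.006,0]]

```text
time_s: 12.1
tcp_pos: [0.4573, -0.0705, 0.1306]
ee_rot: [[0.168, -0.986, 0.002], [-0.986, -0.168, 0.0], [0.0, -0.002, -1.0]]
wrist_force: [-0.5, -0.5, -2.1]
gripper_width: 0.078
```

Request:
play_rows:
  targets:
    - [[1,0,0,-0.0005,0],[1,0,0,-0.001,0],[1,0,0,-0.001,0],[1,0,0,-0.001,0]]

```text
time_s: 12.43
tcp_pos: [0.4568, -0.0706, 0.129]
ee_rot: [[0.168, -0.986, 0.0], [-0.986, -0.168, -0.0], [0.0, -0.0, -1.0]]
wrist_force: [-0.9, -0.7, -1.1]
gripper_width: 0.08
```

Request:
play_rows:
  targets:
    - [[1,0,0,-0.0007,0],[1,0,0,-0.0014,0],[1,0,0,-0.002,0],[1,0,0,-0.002,0],[1,0,0,-0.002,0]]

```text
time_s: 12.85
tcp_pos: [0.4568, -0.0706, 0.1272]
ee_rot: [[0.168, -0.986, -0.0], [-0.986, -0.168, -0.0], [0.0, 0.0, -1.0]]
wrist_force: [-1.6, 1.0, 1.3]
gripper_width: 0.078
```

Request:
play_rows:
  targets:
    - [[1,0,0,-0.0003,0],[1,0,0,-0.0006,0],[1,0,0,-0.001,0],[1,0,0,-0.001,0],[1,0,0,-0.001,0]]

```text
time_s: 13.27
tcp_pos: [0.4569, -0.0707, 0.1264]
ee_rot: [[0.168, -0.986, 0.0], [-0.986, -0.168, -0.0], [0.0, -0.0, -1.0]]
wrist_force: [-2.4, -0.2, 5.6]
gripper_width: 0.08
```

Request:
play_rows:
  targets:
    - [[1,0,0,-0.0004,0],[1,0,0,-0.0008,0],[1,0,0,-0.0012,0],[1,0,0,-0.0012,0],[1,0,0,-0.0012,0]]

```text
time_s: 13.68
tcp_pos: [0.4569, -0.0707, 0.1257]
ee_rot: [[0.169, -0.986, 0.0], [-0.986, -0.169, -0.0], [0.0, -0.0, -1.0]]
wrist_force: [-3.9, 0.5, 8.5]
gripper_width: 0.082
```

Request:
play_rows:
  targets:
    - [[1,0,0,0,0],[1,0,0,0,0],[1,0,0,0,0],[1,0,0,0,0],[1,0,0,0,0]]

```text
time_s: 14.1
tcp_pos: [0.4569, -0.0707, 0.1257]
ee_rot: [[0.169, -0.986, 0.0], [-0.986, -0.169, -0.0], [0.0, -0.0, -1.0]]
wrist_force: [-3.6, 0.4, 9.0]
gripper_width: 0.076
```

```bash
python3 look.py w6;python3 - <<'E'
from h import *
F=[]
for i in range(6): capture("side"); F.append(sense()["wrist_force"])
print(np.round(F,1))
im=cv2.imread("pics/w6.png");cv2.imwrite("pics/c6.png",cv2.resize(im[130:300,150:410],None,fx=3,fy=3,interpolation=cv2.INTER_CUBIC))
E
```

```text
14.1 [ 0.45689203 -0.07068135  0.12568049] -2.972143170674811 [-3.57271594  0.42031791  8.97115925] 0.0759756013464871
[[-3.1  0.8  8.6]
 [-4.1  0.6  8.8]
 [-3.2  0.8  9.2]
 [-4.4  0.7  9.3]
 [-3.5  0.7  9. ]
 [-3.7  0.2  9.2]]
```

View pics/c6.png

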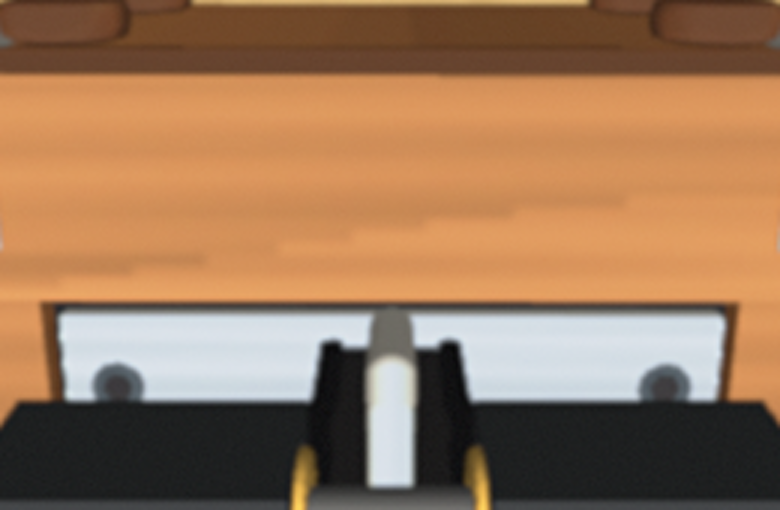

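The keeper is inside the recess with a visible gap at both ends. The push reads 9 N, so I'll add about 2 N.

Request:
play_rows:
  targets:
    - [[1,0,0,-0.0004,0],[1,0,0,-0.0009,0],[1,0,0,-0.0009,0],[1,0,0,-0.0009,0],[1,0,0,-0.0009,0]]

```text
time_s: 14.87
tcp_pos: [0.4569, -0.0707, 0.1251]
ee_rot: [[0.169, -0.986, 0.0], [-0.986, -0.169, -0.0], [0.001, -0.0, -1.0]]
wrist_force: [-4.6, 1.6, 11.5]
gripper_width: 0.077
```

Request:
play_rows:
  targets:
    - [[1,0,0,0,0],[1,0,0,0,0],[1,0,0,0,0],[1,0,0,0,0],[1,0,0,0,0]]

```text
time_s: 15.28
tcp_pos: [0.457, -0.0707, 0.1252]
ee_rot: [[0.169, -0.986, 0.001], [-0.986, -0.169, -0.0], [0.001, -0.001, -1.0]]
wrist_force: [-3.7, 1.6, 10.5]
gripper_width: 0.08
```

Run:
```python
from h import *
F=[]
for i in range(8): im=capture("side"); F.append(sense()["wrist_force"])
print(np.round(F,1),sense()["tcp_pos"],sense()["gripper_width"])
cv2.imwrite("pics/s7.png",cv2.resize(im[160:310,200:400],None,fx=4,fy=4,interpolation=cv2.INTER_CUBIC))
```

```text
[[-3.7  1.7 10.9]
 [-5.3  1.5 11.3]
 [-4.5  1.6 11. ]
 [-4.3  1.4 12. ]
 [-4.1  0.5 10.8]
 [-4.1  1.  10.8]
 [-4.2  1.3 11.5]
 [-3.8  1.3 10.9]] [ 0.45693949 -0.07067875  0.12514453] 0.0798268225327939
```

View pics/s7.png

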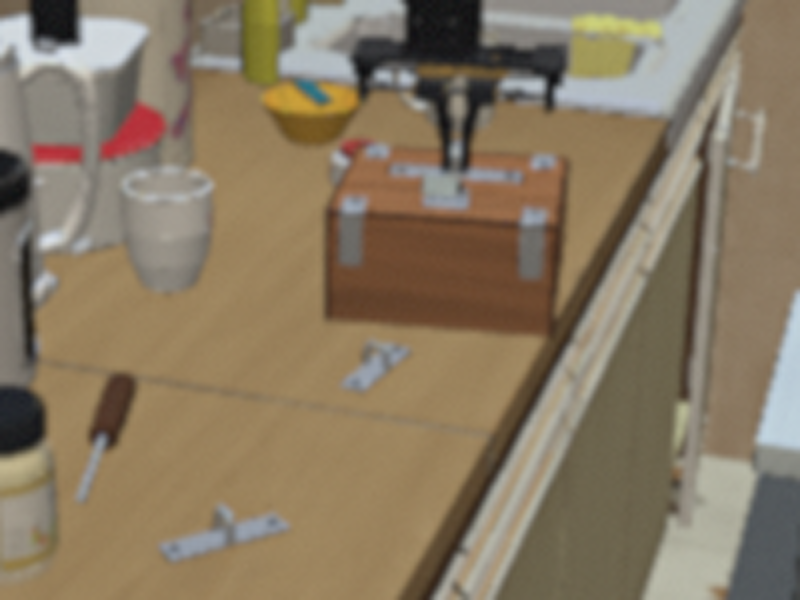

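The side view shows the keeper seated in the recess and gripped, the hasp still back, and the driver, mug and the rest where they were. The push is steady at about 11 N, so I'm handing in.

```bash
python3 -c "
from station import *
print(finish_job())"
```

```text
the job is handed in; nothing more can be done
None
```

The keeper is in its recess, staple up, and I handed the job in at about 16 s with the arm still gripping the staple and pressing down. No verdict was reported.

- **Hasp:** I took it by the lip and swung it from about 0.25 rad to about 2.65 rad, then let go. A wrist picture afterwards showed it right back past the lid edge with the recess clear.
- **Keeper:** I picked the largest of the three look-alike plates (about 121 mm; the other two are about 91 mm). In the last wrist picture it lies in the recess with a gap at both ends.
- **Push:** the last readings were 10.8–12.0 N downward. Adding roughly 1.4 N for the keeper's own weight, the rubber carries about 12.5 N. Gripper height was 125.1 mm, against 125.4 mm predicted for flush, so I take it as flush; I did not measure the strap's flushness directly.
- **Other things:** nothing else was deliberately touched. The driver and the mug beside the chest looked unmoved in the last side picture, but I made no measured check, and the screw tin and timer were not looked at separately.

Two checks were less clear:
- A steady sideways force of about 4 N along the strap remained, which I put down to friction on the rubber.
- The last side view shows the hasp almost edge-on, so it confirms the hasp is off the keeper but not its exact angle.

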